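Close the split drill holder with its own cap and lock the swing clamp

TASK

A drill lies ready in the lower half of the split holder on the desk in front of the grey partition. Put the holder's own cap, the one of the two caps in the wooden tray whose notches match the two keys of the lower half, fully home over the drill; then turn the clamp knob clockwise all the way to its end stop, so that the strap is locked across the cap. Leave the other cap, the drill and everything lying about where they are, and let go.

Things in the scene. Friction and masses are not known exactly. Their poses are not given: they have to be found in the camera images.
- holder: Split drill holder on a steel riser, fixed. Origin: desk level, under the centre of the seat. Riser and plate 60 (x) x 112 (y, -74 to +38), top at z 55 mm. On it the lower half, steel, 44 (x) x 60 (y), its flat top (the cap's seat) at z 71 mm. Groove along x, 9.5 wide, with the drill, which stands 3 mm over the seat and sticks out 46 mm at +x. Clamp post at y = -54.
- holder_seat (a point): Centre of the seat on top of the lower half, axes as the holder's; a cap fully home has its origin here with axes parallel (not half a turn round). Two upright steel keys rise 8 mm from the seat, 6 wide (x), 8 long (y), crest rounded along y: at (x -10, y -24.5) and (x +2, y +24.5) mm.
- cap_a: Loose steel cap, about 150 g, the holder's own. Origin: underside centre. Flange 44 (x) x 60 (y) x 9 mm; on it a bridge 44 (x) x 26 (y), top at 22 mm, ramped at its x ends; underside relieved 10 wide along x for the drill. A notch open at each y end, 8 wide (x), 10.5 deep (y), right through the flange: centred on x = -10 at the -y end and x = +2 at the +y end.
- cap_b: Cap of a sister holder, same outline, material and axes as cap_a but mirrored: notches at x = +10 at the -y end and x = -2 at the +y end. On this holder it stands 8 mm proud on the keys either way round, and the strap then jams against it. Leave it alone.
- clamp_knob (a joint): Angle (rad) of knob and strap. 0: hard end stop, strap straight across the bridge. Grows anticlockwise seen from above, to 2.9; starts open at 2.0 to 2.7 and stays where left (friction 0.03 Nm). At about 0.45 to 0.3 it turns stiff (up to about 0.2 Nm) as a spring plunger under the strap climbs the bridge's ramp: that is not the stop.
- knob_grip (a point): On the knob's upright axis, z 119 mm, middle height of its black wing: a bar 42 long, 11 thick, z 107 to 129 mm. The point turns with the knob: the wing lies along the point's y axis, its flat faces look along x; the strap (16 wide, 63 long, z 95 to 102 mm) points to the point's +y. At joint 0 these axes are the holder's.
- partition_face (a point): A point on the upper edge of the near face of the grey partition, which stands behind the work, fixed, 345 mm high, 28 thick, along the line 0.866 x - 0.5 y = 0.384 m. Keep arm and gripper on the near side of it.
- case_edge (a point): Middle of the upper edge, on the holder's side, of a fixed black case, 80 mm high, that stands between robot and holder: it fills 0.866 x - 0.5 y from -0.17 to 0.23 m and 0.5 x + 0.866 y from 0.19 to 0.61 m; a tape roll, a calculator and a pen lie on it. An arm with a broad low shoulder cannot turn past it to the right.
- cap_tray: Low wooden tray, fixed, 190 (x) x 116 (y) mm, in which the two caps lie side by side: its floor at z 40 mm, a rim 6 wide, 5 high round it. Origin: desk level, under its centre.
- drill: Twist drill, 95 mm, its black 8 mm hex shank loose in the holder's groove, the fluted end sticking out at the holder's +x. Leave it.
- spare_lens: Bystander: black spare lens, 49 mm across, 35 high, standing on its cap. Origin under its centre.
- pin_gauge: Bystander: pin gauge in a hexagonal holder, 82 x 12 x 10 mm, lying on the black case; origin under its centre.
- hex_keys: Bystander: hex key holder, 33 x 97 x 21 mm; origin under its centre.
- tweezers: Bystander: tweezers, 13 x 124 x 10 mm, lying; origin under the centre.
Things that resemble listed ones, but are neither listed nor needed, are in the scene too. Leave any yellow look-alike of the cap_a alone. Of the things that look like the holder, the smaller one is meant.

How it is judged:
On the way, in this order (a step that is already met when the one before it is completed fails the run):
1. the holder's own cap is fully home on the lower half (x of cap_a in the frame of holder between -0.0025 and 0.0025 m and y of cap_a in the frame of holder between -0.003 and 0.003 m and z of cap_a in the frame of holder between 0.0695 and 0.0725 m and angle between cap_a's own z axis and vertical below 0.05 rad and angle between the x axis of cap_a and the x axis of holder, either way round below 0.12 rad), for 0.2 s.
2. the knob has been turned to its end stop (value of joint clamp_knob below 0.06 rad), for 0.2 s.
At the end, for the whole second after the job is handed in: cap_a fully home and at rest on the seat (2.5 mm in x, 3 mm in y, 1.5 mm in height, level, not turned), the clamp knob within 0.06 rad of its end stop, and the other cap, the drill, spare lens, pin gauge, hex keys and tweezers within 30 mm of where they were (all of step 1 and value of joint clamp_knob below 0.06 rad and linear speed of cap_a below 0.01 m/s and distance of each of cap_b, drill, spare_lens, pin_gauge, hex_keys, tweezers from where it was at the start of the episode below 0.03 m); the robot touches nothing.
It also fails if it takes over 64 s, if anything falls off the work surface, if the arm or the gripper's body presses on something with over 40 N, if the wrist force passes 120 N, or if a joint passes its speed limit or range.

ROBOT

A 7-joint arm with a two-finger parallel gripper is mounted at the origin on the work surface; the furniture and walls round the work are solid. World frame = base frame: x ahead of the robot, y to its left, z up, the work surface at z = 0. Lengths are in m, angles in rad, forces in N, time in s.
With the tool pointing down it reaches from about 0.425 to 0.95 m from the base axis. Payload 16.7 kg.
Tool frame: the origin (TCP) lies between the finger pads; the fingertips stand manip.tcp_to_tips ahead of it and the grasp point (between the pads) lies 8 mm behind it (manip.tcp_to_tips is the distance from the TCP to the fingertips, in m); z points along the fingers, y is the line along which they close (so a half turn about z gives the same grasp; the last joint's range is limited). The gripper opens to 94 mm and grips with 3 to 60 N. Pads are 16 mm wide; open, the fingers measure 119 mm over their backs; the gripper's body (75 mm by 177 mm) begins 78 mm behind the grasp point.
Start: joints at [-1.389, 0.426, 0.074, 1.606, -0.034, 1.111, -0.067], TCP at [0.22, 0.638, 0.216] pointing down, gripper open.
Joint ranges: [-2.85, 2.85], [-0.5, 2.14], [-1.23, 1.37], [0.21, 2.46], [-1.02, 4.16], [0.16, 2.05], [-2.73, 2.73]. Speed limits (rad/s): [1.89, 1.89, 2.39, 2.39, 3.01, 3.01, 3.01].

INTERFACE

Orientations are given as a unit quaternion [x, y, z, w].
In Python, from cell import manip gives the robot as it stands.
- The arm moves only by the tool servo_tool, never from a script. Its argument "series" is a list of rows, each a list of 6 numbers: the shift along the tool's x, y, z in m, then the turn, a rotation vector about the tool's x, y, z in degrees. In form: [[dx, dy, dz, ax, ay, az], ...]. A call has 1 to 12 rows; each row shifts and turns the commanded pose from where the row before left it, along the tool's axes as they then stand; what a row does not reach is not made up. A row lasts 1/12 s, in which the tool goes at most 41.7 mm and 7.16 degrees, less where a joint would pass 70% of its speed; a pose out of reach is approached as far as the arm can. A call is refused whole if a number of a shift passes 0.0417 or a number of a turn 7.16, either way. A call with a gripper value outside its range is refused whole. "jaw" is the closure, from 0 (fully open) to 1 (shut), set as the call begins (left out, the last holds). The fingers move at their own pace and stop on an object; "force" is the grip in N (left out, the last holds). Time passes only in rows, so rows that do not move let the fingers close. It gives the time, the measured TCP pose, the force, the opening and the grip force at its end, in the units of the state.
- manip.get_obs(): the state, without advancing time (a new reading comes with each control period).
- manip.capture(name): name is "scene" or "top" or "wrist"; returns the picture (400x640x3 uint8, red, green, blue); there is no depth.
- manip.camera_params(name): a dict with "fx", "fy", "cx", "cy" (pixels), "extrinsics" (4x4, takes a point from world to camera coordinates); the wrist camera has in their place "T_tool_cam" (4x4, takes a point from camera to tool coordinates, whose origin is the TCP and whose axes are the flange's). Camera axes: x right, y down, z forward; pixel columns grow to the right and rows downward; lengths in m; the calibration is good to about 2 mm. A picture is of the moment at which its call begins: read the wrist's pose just before it. camera_params takes no time and is no camera call.
- manip.finish_job(): hands the job in; it is judged then, once.
The state is a dict: "clock": time; "q": joint angles; "dq": joint speeds; "effort": joint torques, N m; "tool_pos": TCP position; "ee_rot": TCP orientation; "wrist_force": force on the tool from outside, world axes, zero at the start; "torque": the same for the moment, N m; "grip_width": opening from 0.0 (shut) to 1.0 (fully open); "grip_force": force on a finger pad.
Only numpy, scipy, OpenCV 4.12 (cv2) and the standard library are available. Lean on these libraries where they do the work, as an engineer would, in place of code of your own. Each camera call takes 0.05 s, during which the arm holds its last target. There are 200 camera calls.

## Working session

There is one attempt and no reset: what is moved stays moved. The work goes in short steps, Python scripts to look and compute and a tool call to move; the robot and the scene stay as the last step left them, time stands still between calls to the robot, and variables do not carry over. Pictures are saved under pics/ and viewed, at most 10 in all, crops included, and the job is handed in when it is done.

Besides the shell and the picture viewer there is one more tool, called after "Request:" as a command line: name --pt "numbers of a row" for each row, then --argument value for the rest. servo_tool: Moves the arm, as the interface text tells. Its arguments: {"type":"object","properties":{"series":{"type":"array","items":{"type":"array","items":{"type":"number"}}},"jaw":{"type":"number"},"force":{"type":"number"}},"required":["series"]}

```bash
mkdir -p pics; ls; python3 - <<'E'
from cell import manip
import cv2,numpy as np
print(manip.get_obs(),manip.tcp_to_tips)
for n in("scene","top"):
    im=manip.capture(n);cv2.imwrite(f"pics/{n}0.png",im[:,:,::-1]);p=manip.camera_params(n);print({k:np.round(v,4).tolist() for k,v in p.items()})
print(manip.camera_params("wrist"))
E
```

```text
pics
{'clock': 0.0, 'q': array([-1.38847289,  0.42672446,  0.07384763,  1.60656938, -0.03408585,
        1.11079304, -0.06711091]), 'dq': array([ 3.37087598e-04, -1.23295186e-03, -6.65497162e-05,  4.60575755e-04,
        3.86580573e-04, -5.66169244e-04, -1.42358947e-03]), 'effort': array([-5.35097970e-04, -9.35833168e+01,  3.66654128e+00, -4.54175091e+01,
       -4.87866648e-02,  2.05042900e-02,  1.12113269e-04]), 'tool_pos': array([0.21979076, 0.63778845, 0.21579714]), 'ee_rot': array([ 1.65167428e-01,  9.86265349e-01, -6.15399136e-04, -5.14222768e-05]), 'wrist_force': array([ 0.24287039, -0.4877178 , -1.11018555]), 'torque': array([ 0.01383992,  0.04146018, -0.00724176]), 'grip_force': 0.0, 'grip_width': 0.9994225491505707} 0.011
{'fx': 499.5062, 'fy': 499.5062, 'cx': 326.8791, 'cy': 198.3622, 'extrinsics': [[0.4791, -0.8776, 0.0175, -0.0114], [-0.5776, -0.3302, -0.7465, 0.6006], [0.661, 0.3475, -0.6651, 0.975], [0.0, 0.0, 0.0, 1.0]]}
{'fx': 401.2873, 'fy': 401.2873, 'cx': 315.9066, 'cy': 200.2726, 'extrinsics': [[0.0096, -0.9999, -0.0045, 0.316], [-0.9767, -0.0084, -0.2145, 0.6272], [0.2145, 0.0064, -0.9767, 1.0455], [0.0, 0.0, 0.0, 1.0]]}
{'fx': 285.9366498749533, 'fy': 285.9366498749533, 'cx': 322.0336654949708, 'cy': 200.63795642785453, 'T_tool_cam': array([[ 4.33895602e-04, -9.69436939e-01, -2.45340240e-01,
         7.10364300e-02],
       [ 9.99999170e-01,  1.23061902e-04,  1.28227839e-03,
        -7.14376461e-04],
       [-1.21289600e-03, -2.45340593e-01,  9.69436188e-01,
        -1.67860944e-01],
       [ 0.00000000e+00,  0.00000000e+00,  0.00000000e+00,
         1.00000000e+00]])}
```

View pics/scene0.png

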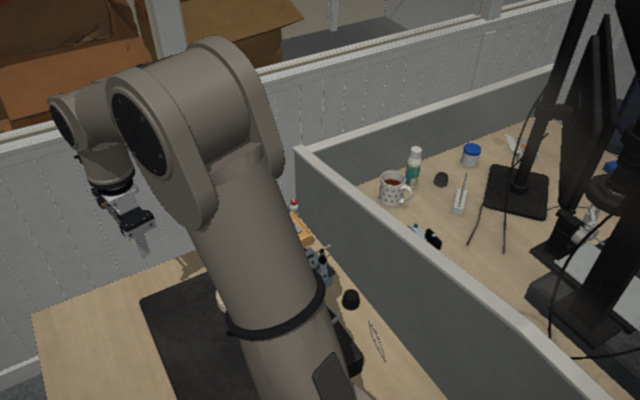

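View pics/top0.png

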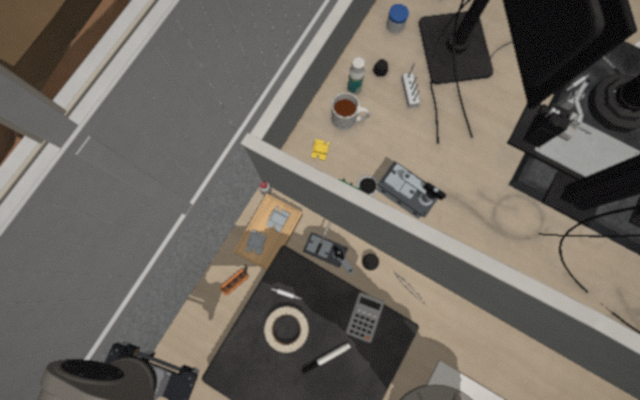

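Scene: the near holder sits in front of the partition. The top view shows these possible mix-ups:
- **Holder:** near one at (328,250), with a larger look-alike behind the partition at (410,188).
- **Caps:** in the tray at (278,219) and (257,241), with a yellow look-alike at (320,148).

I'll check the tray and holder in an enlarged crop.

```bash
cat > h.py <<'E'
import numpy as np, cv2
from cell import manip
from scipy.spatial.transform import Rotation as R
def cam(name, obs=None):
    p=manip.camera_params(name)
    K=np.array([[p['fx'],0,p['cx']],[0,p['fy'],p['cy']],[0,0,1]])
    if name!='wrist': return K,np.array(p['extrinsics'])
    o=obs or manip.get_obs(); T=np.eye(4); T[:3,:3]=R.from_quat(o['ee_rot']).as_matrix(); T[:3,3]=o['tool_pos']
    return K,np.linalg.inv(T@np.array(p['T_tool_cam']))
def back(KE,uv,z):
    K,E=KE; Ei=np.linalg.inv(E); d=Ei[:3,:3]@np.linalg.inv(K)@np.array([*uv,1.]); c=Ei[:3,3]
    return c+d*(z-c[2])/d[2]
def proj(KE,P):
    K,E=KE; P=np.atleast_2d(P); c=(E[:3,:3]@P.T).T+E[:3,3]; q=(K@c.T).T; return q[:,:2]/q[:,2:]
def crop(im,x0,y0,x1,y1,s,fn):
    c=cv2.resize(im[y0:y1,x0:x1],None,fx=s,fy=s,interpolation=cv2.INTER_CUBIC); cv2.imwrite(fn,c[:,:,::-1])
E
python3 - <<'E'
from h import *
im=cv2.imread('pics/top0.png')[:,:,::-1]
crop(im,225,180,385,300,5,'pics/topc.png')
KE=cam('top')
for n,uv,z in[('capR',(278,219),.06),('capL',(257,241),.06),('holder',(320,246),.09),('lens',(371,261),.035),('tray',(268,228),.04)]: print(n,back(KE,uv,z).round(3))
E
```

```text
capR [0.572 0.426 0.06 ]
capL [0.511 0.482 0.06 ]
holder [0.495 0.31  0.09 ]
lens [0.461 0.168 0.035]
tray [0.55  0.456 0.04 ]
```

View pics/topc.png

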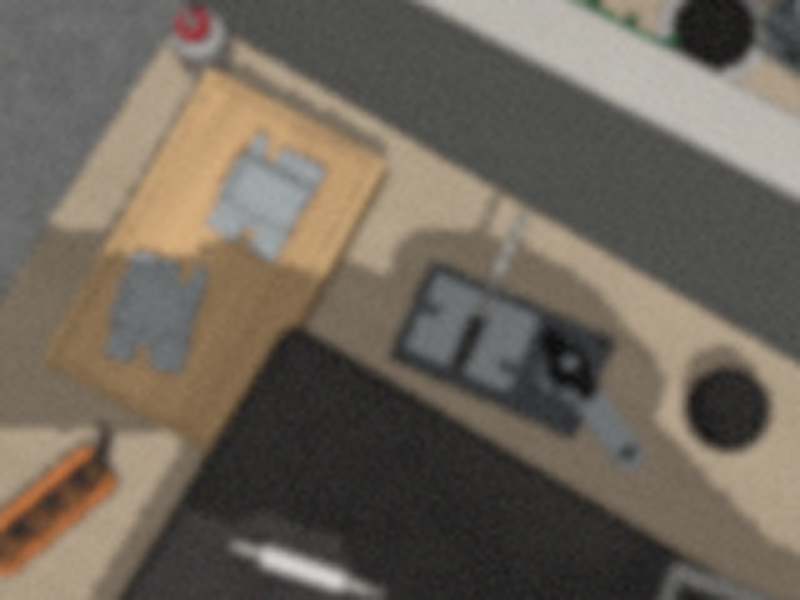

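Near holder confirmed: its drill points up at (515,240) in the crop, and the knob and strap are to its right. Both caps are too small here to tell apart, so I'll use the wrist camera.

Request:
servo_tool --pt "-0.028 -0.0096 -0.007 0 0 0" --pt "-0.028 -0.0096 -0.007 0 0 0" --pt "-0.028 -0.0096 -0.007 0 0 0" --pt "-0.028 -0.0096 -0.007 0 0 0" --pt "-0.028 -0.0096 -0.007 0 0 0" --pt "-0.028 -0.0096 -0.007 0 0 0" --pt "-0.028 -0.0096 -0.007 0 0 0" --pt "-0.028 -0.0096 -0.007 0 0 0" --pt "-0.028 -0.0096 -0.007 0 0 0" --pt "-0.028 -0.0096 -0.007 0 0 0" --pt "-0.028 -0.0096 -0.007 0 0 0" --pt "-0.028 -0.0096 -0.007 0 0 0"

```text
clock: 1.1
tool_pos: [0.5009, 0.4186, 0.3006]
ee_rot: [0.165, 0.986, -0.0, -0.0]
wrist_force: [-0.7, 0.0, -0.1]
grip_width: 0.999
grip_force: 0.0
```

```bash
python3 - <<'E'
from h import *
import pickle
o=manip.get_obs(); im=manip.capture('wrist'); pickle.dump((o,im),open('w1.pkl','wb'))
print(o['clock'],o['tool_pos'],o['ee_rot'],o['q'],o['wrist_force'])
KE=cam('wrist',o)
print(proj(KE,[[.572,.426,.06],[.511,.482,.06],[.495,.31,.08]]))
crop(im,0,0,640,400,1.25,'pics/w1.png')
E
```

```text
1.1 [0.50089988 0.41858522 0.30057757] [ 1.65153032e-01  9.86267920e-01 -1.99134356e-04 -1.64062243e-04] [-0.95249396  0.33355932  0.2084264   1.56494437 -0.07144609  1.2510795
  0.50624333] [-0.72052575  0.03805027 -0.09567531]
[[342.30858415 221.65536321]
 [366.27273764 171.37325796]
 [247.71369252 202.40826767]]
```

View pics/w1.png

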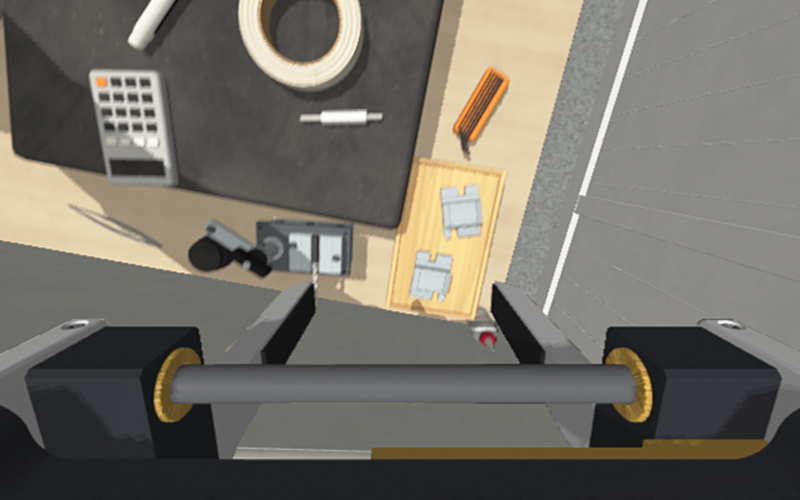

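Request:
servo_tool --pt "0.005 -0.002 0.025 0 0 0" --pt "0.005 -0.002 0.025 0 0 0" --pt "0.005 -0.002 0.025 0 0 0" --pt "0 0 0.025 0 0 0" --pt "0 0 0.015 0 0 0" --pt "0 0 0 0 0 0"

```text
clock: 1.65
tool_pos: [0.4822, 0.4178, 0.1818]
ee_rot: [0.165, 0.986, -0.002, -0.001]
wrist_force: [1.0, -0.5, 0.0]
grip_width: 1.0
grip_force: 0.0
```

```bash
python3 - <<'E'
from h import *
import pickle
o=manip.get_obs(); im=manip.capture('wrist'); pickle.dump((o,im),open('w2.pkl','wb'))
print(o['clock'],o['tool_pos'],o['ee_rot'])
KE=cam('wrist',o)
P=proj(KE,[[.572,.426,.06],[.511,.482,.06],[.495,.31,.08]]);print(P)
crop(im,150,110,420,290,2.96,'pics/w2.png')
E
```

```text
1.65 [0.48217155 0.41783121 0.18183563] [ 0.16499072  0.98629136 -0.00228192 -0.00148659]
[[356.05579252 270.64225996]
 [389.78185437 204.7663812 ]
 [226.70351736 248.41895478]]
```

View pics/w2.png

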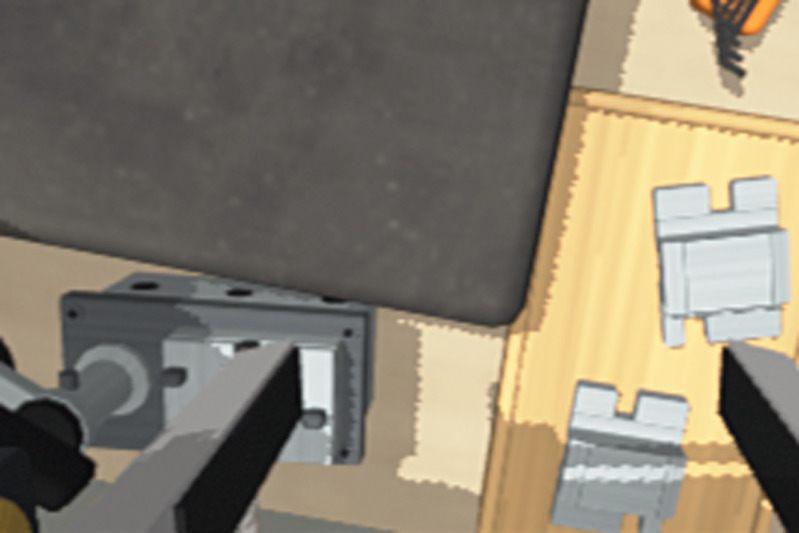

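The close crop shows both caps. The upper-right one, bridge at (725,272), has its far-off-centre notch at image-left of its lower end, (695,330). Facing out of that end, the notch is on the right, which makes it cap_a. The lower cap, (620,470), is the mirror image, so cap_b. The keys are at (175,377) and (313,418), and the drill shank is at (245,345). Next: coarse poses.

```bash
python3 - <<'E'
from h import *
import pickle
o,im=pickle.load(open('w2.pkl','rb')); KE=cam('wrist',o)
f=lambda x,y,z: back(KE,(150+x/2.96,110+y/2.96),z)
a=f(667,243,.062);b=f(785,231,.062);c=f(788,302,.062);d=f(668,314,.062)
print('cap',(a+b+c+d)/4, 'sizes',np.linalg.norm(b-a),np.linalg.norm(d-a),'xang',np.degrees(np.arctan2(*(b-a)[1::-1])),np.degrees(np.arctan2(*(c-d)[1::-1])))
# flange corners top z .049
for p in [(654,188),(775,178),(781,338),(664,346)]: print(f(*p,.049).round(4))
k1=f(175,373,.079);k2=f(313,413,.079);print('keys',k1,k2, np.degrees(np.arctan2(*(k2-k1)[1::-1])),np.linalg.norm(k2-k1))
Rm=R.from_quat(o['ee_rot']).as_matrix();print(Rm.round(3))
E
```

```text
cap [0.5096183  0.48814564 0.062     ] sizes 0.04087472240926191 0.025849086467410225 xang 77.05183059806939 77.09696310097598
[0.4752 0.474  0.049 ]
[0.4857 0.5158 0.049 ]
[0.5447 0.5027 0.049 ]
[0.5336 0.4605 0.049 ]
keys [0.47715668 0.29811343 0.079     ] [0.50602164 0.33712689 0.079     ] 53.50330744880155 0.04853077305311751
[[-0.946  0.325 -0.004]
 [ 0.325  0.946 -0.004]
 [ 0.002 -0.005 -1.   ]]
```

Request:
servo_tool --pt "-0.0015 0.038 0 0 0 0" --pt "-0.0015 0.0375 0 0 0 0" --pt "0 0 0 0 0 -6.9" --pt "0 0 0 0 0 -6.9" --pt "0 0 0 0 0 -6.9" --pt "0 0 0 0 0 -6.9" --pt "0 0 0 0 0 -6.9" --pt "0 0 0 0 0 -6.9" --pt "0 0 0 0 0 -6.9" --pt "0 0 0 0 0 -6.9" --pt "0 0 0 0 0 -6.9" --pt "0 0 0 0 0 -6.9"

```text
clock: 2.7
tool_pos: [0.5119, 0.4897, 0.1872]
ee_rot: [-0.425, 0.905, 0.0, 0.001]
wrist_force: [0.4, -0.9, 0.0]
grip_width: 0.998
grip_force: 0.0
```

Request:
servo_tool --pt "0 0 0 0 0 -6.9" --pt "0 0 0 0 0 -6.9" --pt "0 0 0 0 0 -6.9" --pt "0 0 0 0 0 -5.8" --pt "0 0 0 0 0 0" --pt "0 0 0 0 0 0"

```text
clock: 3.2
tool_pos: [0.5119, 0.4895, 0.1867]
ee_rot: [-0.617, 0.787, 0.0, 0.001]
wrist_force: [-0.7, 0.2, -0.2]
grip_width: 1.002
grip_force: 0.0
```

```bash
python3 - <<'E'
from h import *
import pickle
o=manip.get_obs(); im=manip.capture('wrist'); pickle.dump((o,im),open('w3.pkl','wb'))
Rm=R.from_quat(o['ee_rot']).as_matrix()
print(o['clock'],o['tool_pos'],o['q'],'yang',np.degrees(np.arctan2(Rm[1,1],Rm[0,1])))
KE=cam('wrist',o);x,y=np.array([np.cos(np.radians(76.5)),np.sin(np.radians(76.5)),0]),np.array([-np.sin(np.radians(76.5)),np.cos(np.radians(76.5)),0])
P=[[.5097,.4882,0.049]+sx*.022*x+sy*.03*y for sx in(-1,1) for sy in(-1,1)]
q=proj(KE,P);print(q.round(1))
c=q.mean(0).astype(int);crop(im,c[0]-60,c[1]-50,c[0]+60,c[1]+50,6,'pics/w3.png');print(c)
E
```

```text
3.2 [0.51189265 0.48946389 0.18665408] [-0.72716775  0.51023539 -0.18148577  1.53985891  0.09930684  1.09930404
  1.97072431] yang 166.2604581853813
[[295.8 173.8]
 [351.5 173.6]
 [296.8 213. ]
 [350.6 212.8]]
[323 193]
```

View pics/w3.png

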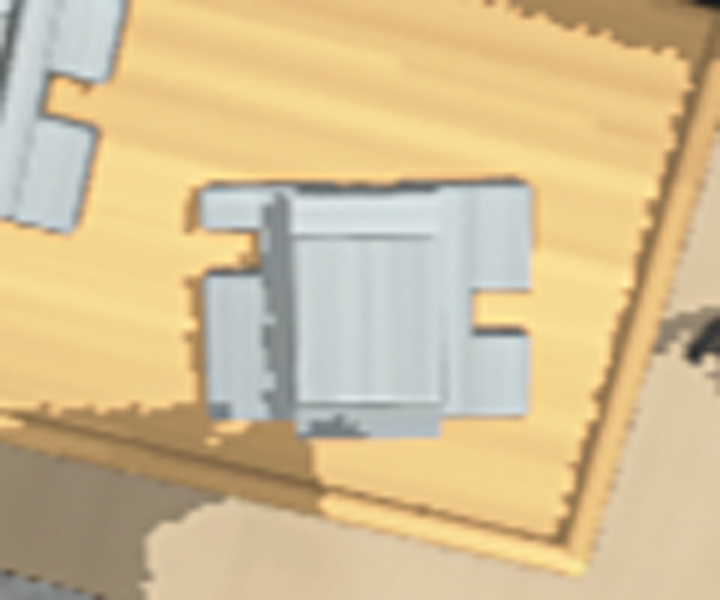

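The crop shows cap_a's flange corners at (200,188), (530,183), (527,415) and (207,418), within half a pixel of the prediction. The off-centre notch is at the left end, towards image-up, so this is definitely cap_a. Now pre-closing the jaw and descending.

Request:
servo_tool --pt "0.0018 0.0021 0 0 0 -0.5" --pt "0 0 0 0 0 0" --pt "0 0 0.02 0 0 0" --pt "0 0 0.025 0 0 0" --pt "0 0 0.025 0 0 0" --pt "0 0 0.025 0 0 0" --pt "0 0 0.015 0 0 0" --pt "0 0 0.01 0 0 0" --pt "0 0 0.004 0 0 0" --pt "0 0 0 0 0 0" --pt "0 0 0 0 0 0" --jaw 0.47 --force 25

```text
clock: 4.17
tool_pos: [0.5093, 0.4886, 0.0625]
ee_rot: [-0.622, 0.783, 0.0, 0.001]
wrist_force: [-0.1, -1.0, -0.2]
grip_width: 0.53
grip_force: 0.0
```

Request:
servo_tool --pt "0 0 0 0 0 0" --pt "0 0 0 0 0 0" --pt "0 0 0 0 0 0" --pt "0 0 0 0 0 0" --pt "0 0 0 0 0 0" --pt "0 0 0 0 0 0" --jaw 1 --force 30

```text
clock: 4.67
tool_pos: [0.509, 0.4883, 0.0619]
ee_rot: [-0.622, 0.783, 0.0, 0.0]
wrist_force: [-1.3, -1.4, 5.3]
grip_width: 0.272
grip_force: 30.0
```

Request:
servo_tool --pt "0 0 -0.01 0 0 0" --pt "0 0 -0.02 0 0 0" --pt "0 0 -0.03 0 0 0" --pt "0 0 -0.03 0 0 0" --pt "0 0 -0.025 0 0 0" --pt "0.02 -0.007 -0.023 0 0 0" --pt "0.025 -0.01 0 0 0 0" --pt "0.025 -0.01 0 0 0 0" --pt "0.021 -0.007 0 0 0 0" --pt "0.01 -0.003 0 0 0 0" --pt "0 0 0 0 0 4" --pt "0 0 0 0 0 6"

```text
clock: 5.67
tool_pos: [0.5223, 0.3807, 0.2001]
ee_rot: [-0.55, 0.835, 0.0, 0.0]
wrist_force: [-0.4, 0.4, -1.9]
grip_width: 0.272
grip_force: 30.0
```

Request:
servo_tool --pt "0 0 0 0 0 7" --pt "0 0 0 0 0 7" --pt "0 0 0 0 0 7" --pt "0 0 0 0 0 7" --pt "0 0 0 0 0 7" --pt "0 0 0 0 0 7" --pt "0 0 0 0 0 7" --pt "0 0 0 0 0 7" --pt "0 0 0 0 0 7" --pt "0 0 0 0 0 7" --pt "0 0 0 0 0 7" --pt "0 0 0 0 0 7"

```text
clock: 6.67
tool_pos: [0.5217, 0.3821, 0.1997]
ee_rot: [0.151, 0.989, 0.0, -0.0]
wrist_force: [-0.0, 0.7, -1.4]
grip_width: 0.274
grip_force: 30.0
```

Request:
servo_tool --pt "0 0 0 0 0 4" --pt "0 0 0 0 0 1.5" --pt "0 0 0 0 0 0" --pt "0 0 0 0 0 0" --pt "0 0 0 0 0 0"

```text
clock: 7.08
tool_pos: [0.5221, 0.3815, 0.1995]
ee_rot: [0.194, 0.981, 0.0, -0.0]
wrist_force: [0.3, -0.3, -2.1]
grip_width: 0.273
grip_force: 30.0
```

```bash
python3 - <<'E'
from h import *
import pickle
o=manip.get_obs(); im=manip.capture('wrist'); pickle.dump((o,im),open('w4.pkl','wb'))
Rm=R.from_quat(o['ee_rot']).as_matrix()
print(o['clock'],o['tool_pos'],o['q'],'yang',np.degrees(np.arctan2(Rm[1,1],Rm[0,1])),o['grip_width'])
KE=cam('wrist',o);print(proj(KE,[[.4953,.3161,.071],o['tool_pos'],[.475,.267,.119]]))
crop(im,150,130,350,280,4,'pics/w4.png')
E
```

```text
7.0833 [0.52205467 0.38154079 0.19953244] [-0.85717929  0.39693366  0.1667069   1.69650732 -0.07401711  1.05435589
  0.51351729] yang 67.61674414626201 0.2729748514864476
[[255.99835115 197.18200041]
 [322.7991703  244.53160944]
 [185.27107163 209.50600295]]
```

View pics/w4.png

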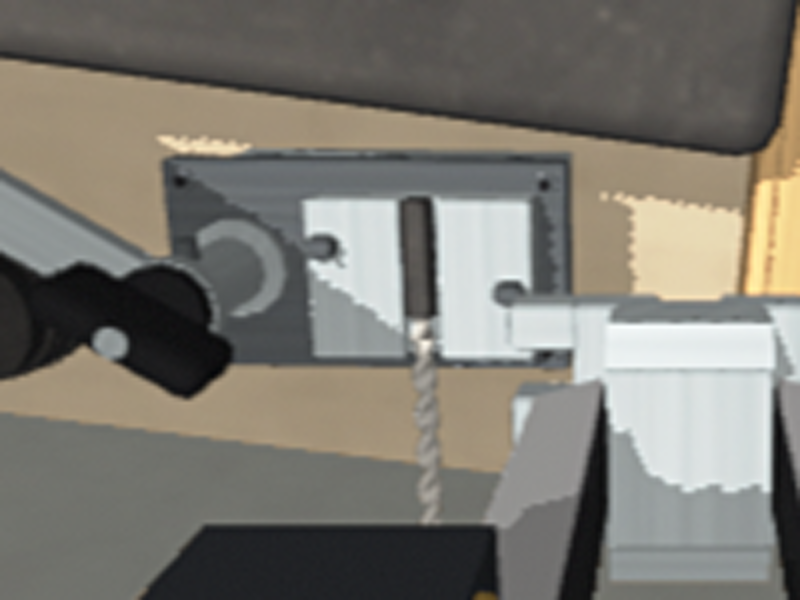

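The holder's seat is clear, with corners (302,199), (528,197), (534,358) and (313,357), key tops at (325,245) and (510,290), and the black wing at (150,330). The held cap's flange corner is at (512,303), with notch edges at rows 349 and 386. Fitting the holder and the held cap with the same camera.

```bash
cat > fit.py <<'E'
from h import *
import pickle
from scipy.optimize import least_squares
o,im=pickle.load(open('w4.pkl','rb')); KE=cam('wrist',o)
Rm=R.from_quat(o['ee_rot']).as_matrix();t=o['tool_pos']
px=lambda l: np.array(l)/4+[150,130]
H=np.array([[-22,-30,71],[-22,30,71],[22,-30,71],[-10,-24.5,79],[2,24.5,79],[-30,-74,55],[-30,38,55],[30,38,55]])/1000.
hp=px([(302,199),(528,197),(313,357),(325,241),(510,286),(163,157),(572,154),(572,364)])
def W(p,M): c,s=np.cos(p[2]),np.sin(p[2]); return np.c_[p[0]+c*M[:,0]-s*M[:,1],p[1]+s*M[:,0]+c*M[:,1],M[:,2]]
r=least_squares(lambda p:(proj(KE,W(p,H))-hp).ravel(),[.4953,.3161,-.4],loss='soft_l1')
p=r.x;print('holder',p[:2].round(4),np.degrees(p[2]));print((proj(KE,W(p,H))-hp).round(1).tolist())
print('keys only', [ (back(KE,u,.079)).round(4) for u in hp[3:5]], W(p,H)[3:5].round(4))
hc=Rm.T@(np.array([p[0],p[1],.071])-t);print('holder in tool',hc.round(4))
zt=.0129
for n,u,z in[('corner',(512,303),zt),('notch-14',(515,349),zt),('notch-6',(515,386),zt),('bridgeL',(607,450),.0),('bridgeR',(772,450),.0)]:
    w=back(KE,px([u])[0],t[2]-z);print(n,(Rm.T@(w-t)*1000).round(1))
c=W(p,np.array([[0,-.054,.119]]))[0];print('knob',c.round(4),proj(KE,c))
m=px([(62,290),(213,368)]);a,b=[back(KE,u,.129) for u in m];print('wing',a,b,np.degrees(np.arctan2(*(b-a)[1::-1])))
E
python3 fit.py
```

```text
holder [0.497  0.3149] -22.288177909509226
[[0.3, -1.1], [1.1, -0.6], [1.0, -0.5], [-1.6, 1.3], [0.1, 1.2], [-0.9, -0.2], [-1.0, 0.4], [0.4, 0.0]]
keys only [array([0.4779, 0.2982, 0.079 ]), array([0.5069, 0.3373, 0.079 ])] [[0.4785 0.296  0.079 ]
 [0.5081 0.3368 0.079 ]]
holder in tool [-0.0022 -0.0712  0.1285]
corner [ 21.8 -29.3  12.9]
notch-14 [ 13.9 -29.1  12.9]
notch-6 [  7.5 -29.4  12.9]
bridgeL [  1.4 -13.2   0. ]
bridgeR [ 1.4 12.7  0. ]
knob [0.4765 0.2649 0.119 ] [[184.08974299 211.83398222]]
wing [0.46224698 0.26000813 0.129     ] [0.49025146 0.28166698 0.129     ] 37.71859739923509
```

```bash
python3 - <<'E'
from h import *
import pickle
o,im=pickle.load(open('w4.pkl','rb'))
crop(im,218,168,298,228,10,'pics/w4c.png')
E
```

```text
(no output)
```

View pics/w4c.png

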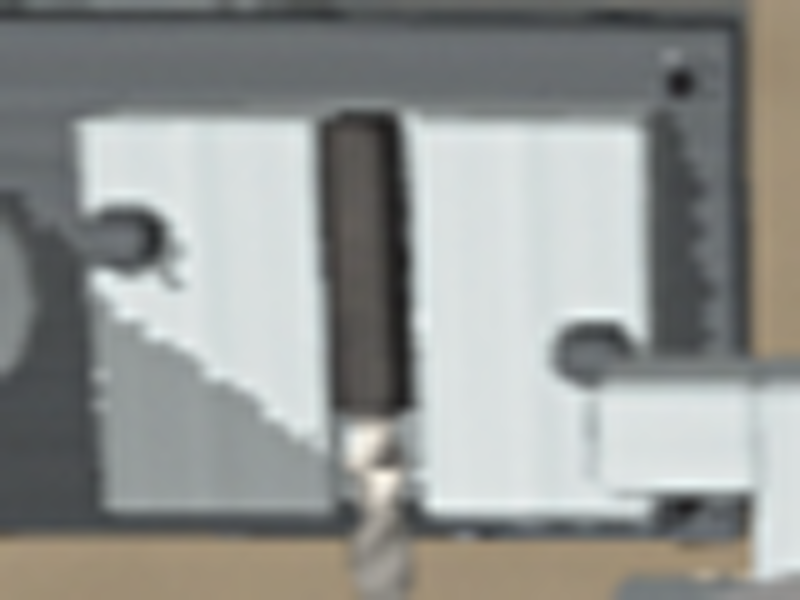

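Reading this crop more closely: seat corners (78,118), (645,122), (103,513) and (650,515); key-top centres (113,242) and (592,355). Refitting.

```bash
sed -i "s|^hp=.*|q=lambda l:(np.array(l)+.5)/10-.5+[218,168]\nhp=np.r_[q([(78,118),(645,122),(103,513),(113,242),(592,355),(650,515)]),px([(163,157),(572,154),(572,364)])]|; s|^H=.*|H=np.array([[-22,-30,71],[-22,30,71],[22,-30,71],[-10,-24.5,79],[2,24.5,79],[22,30,71],[-30,-74,55],[-30,38,55],[30,38,55]])/1000.|" fit.py; python3 fit.py
```

```text
holder [0.4971 0.3141] -22.58367731632291
[[-0.1, -0.5], [0.5, -0.7], [0.6, 0.1], [0.1, -0.0], [0.1, 0.1], [1.2, 0.0], [-1.5, -0.2], [-1.5, 0.9], [-0.3, 0.5]]
keys only [array([0.4784, 0.2952, 0.079 ]), array([0.5082, 0.3359, 0.079 ])] [[0.4784 0.2953 0.079 ]
 [0.5083 0.336  0.079 ]]
holder in tool [-0.0026 -0.0719  0.1285]
corner [ 21.8 -29.3  12.9]
notch-14 [ 13.9 -29.1  12.9]
notch-6 [  7.5 -29.4  12.9]
bridgeL [  1.4 -13.2   0. ]
bridgeR [ 1.4 12.7  0. ]
knob [0.4763 0.2642 0.119 ] [[183.29432169 211.91806045]]
wing [0.46224698 0.26000813 0.129     ] [0.49025146 0.28166698 0.129     ] 37.71859739923509
```

Fit is good to about 0.5 px. The holder is at tool (-2.6,-71.9) mm and the knob wing is at about 2.6 rad. I'll approach 5 mm short in y, because the flange passes close to the wing, then descend to hover just over the keys.

Request:
servo_tool --pt "-0.0025 -0.02 0 0 0 0.2" --pt "0 -0.0267 0 0 0 0" --pt "0 -0.02 0 0 0 0" --pt "0 0 0.015 0 0 0" --pt "0 0 0.02 0 0 0" --pt "0 0 0.02 0 0 0" --pt "0 0 0.02 0 0 0" --pt "0 0 0.012 0 0 0" --pt "0 0 0.006 0 0 0" --pt "0 -0.003 0 0 0 0" --pt "0 -0.002 0 0 0 0" --pt "0 0 0 0 0 0"

```text
clock: 8.13
tool_pos: [0.4973, 0.314, 0.1075]
ee_rot: [0.197, 0.98, 0.0, 0.0]
wrist_force: [0.8, -0.2, -1.3]
grip_width: 0.272
grip_force: 30.0
```

Request:
servo_tool --pt "0 0 0 0 0 0" --pt "0 0 0 0 0 0"

```text
clock: 8.3
tool_pos: [0.4972, 0.3146, 0.1073]
ee_rot: [0.197, 0.98, 0.001, 0.0]
wrist_force: [-0.4, -0.3, -1.4]
grip_width: 0.276
grip_force: 30.0
```

```bash
python3 - <<'E'
from h import *
import pickle
o=manip.get_obs(); im=manip.capture('wrist'); pickle.dump((o,im),open('w5.pkl','wb'))
Rm=R.from_quat(o['ee_rot']).as_matrix()
print(o['clock'],o['tool_pos'],o['q'],'yang',np.degrees(np.arctan2(Rm[1,1],Rm[0,1])),o['wrist_force'])
KE=cam('wrist',o)
tgt=Rm.T@(np.array([.4971,.3141,0])-o['tool_pos']);print(tgt)
print(proj(KE,[[.4784,.2953,.079],[.5083,.336,.079]]))
crop(im,275,195,375,265,8,'pics/w5.png')
E
```

```text
8.3 [0.49722729 0.31455904 0.10733289] [-0.80313936  0.40905661  0.16302851  1.90998879 -0.08790634  0.82800279
  0.58053233] yang 67.28998427223259 [-0.3510574  -0.2559458  -1.40600582]
[ 3.65522788e-07 -6.01218779e-04  1.07332268e-01]
[[287.71795768 216.06204489]
 [355.64511546 231.63006086]]
```

View pics/w5.png

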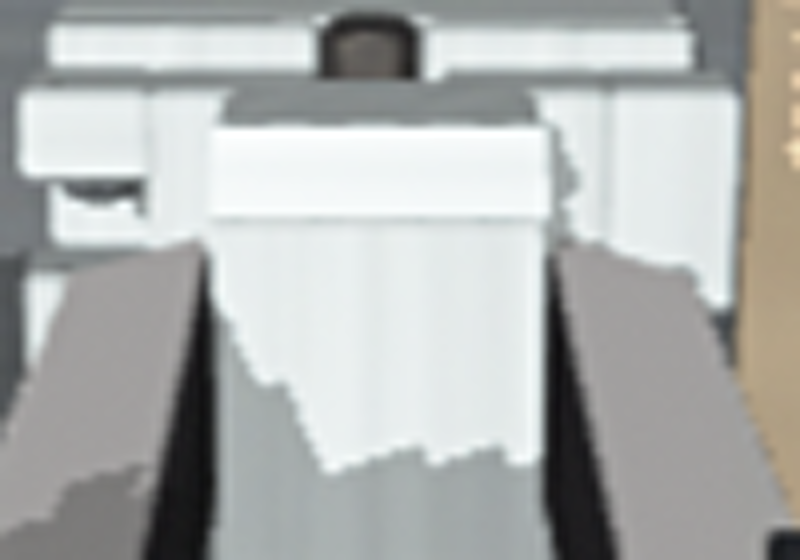

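The left notch shows the key (dark, columns 62–143, lower edge at row 203) between notch edges at rows 180 and 247. The flange ends are at columns 20 and 738. Checking the numbers.

```bash
python3 - <<'E'
from h import *
import pickle
o,im=pickle.load(open('w5.pkl','rb'));KE=cam('wrist',o);Rm=R.from_quat(o['ee_rot']).as_matrix();t=o['tool_pos']
f=lambda x,y,z:(Rm.T@(back(KE,((x+.5)/8-.5+275,(y+.5)/8-.5+195),z)-t)*1000).round(2)
zt=t[2]-.0129
for n,a in [('flangeL',(20,90,zt)),('flangeR',(738,88,zt)),('n-14',(80,180,zt)),('n-6',(80,247,zt)),('brL',(212,218,zt+.013)),('brR',(547,218,zt+.013)),('keybot',(102,203,.079)),('keyL',(62,190,.079)),('keyR',(143,190,.079)),('seat corner',(48,22,.071)),('seatR',(690,18,.071))]: print(n,f(*a))
E
```

```text
flangeL [ 21.77 -29.92  12.85]
flangeR [21.93 28.86 12.92]
n-14 [ 14.06 -25.26  12.86]
n-6 [  8.22 -25.44  12.86]
brL [ 15.09 -13.42  -0.12]
brR [15.08 12.4  -0.09]
keybot [  7.03 -25.44  28.3 ]
keyL [  8.26 -29.    28.29]
keyR [  8.26 -21.73  28.3 ]
seat corner [ 21.86 -30.89  36.28]
seatR [22.23 28.03 36.35]
```

Alignment is within 0.2 mm in x; y needs -0.6 mm. Lowering slowly.

Request:
servo_tool --pt "0.0001 -0.0006 0 0 0 0" --pt "0 0 0.003 0 0 0" --pt "0 0 0.003 0 0 0" --pt "0 0 0.002 0 0 0" --pt "0 0 0.001 0 0 0" --pt "0 0 0.001 0 0 0" --pt "0 0 0 0 0 0"

```text
clock: 8.93
tool_pos: [0.4964, 0.3136, 0.0962]
ee_rot: [0.197, 0.98, -0.0, -0.0]
wrist_force: [-1.0, 0.2, -1.5]
grip_width: 0.275
grip_force: 30.0
```

Request:
servo_tool --pt "0 0 0.001 0 0 0" --pt "0 0 0.001 0 0 0" --pt "0 0 0.001 0 0 0" --pt "0 0 0.0005 0 0 0" --pt "0 0 0 0 0 0"

```text
clock: 9.35
tool_pos: [0.4965, 0.3138, 0.0929]
ee_rot: [0.197, 0.98, -0.0, -0.0]
wrist_force: [-0.3, -0.3, -1.2]
grip_width: 0.267
grip_force: 30.0
```

Request:
servo_tool --pt "0 0 0.0005 0 0 0" --pt "0 0 0.0005 0 0 0" --pt "0 0 0 0 0 0"

```text
clock: 9.6
tool_pos: [0.4966, 0.3138, 0.0928]
ee_rot: [0.197, 0.98, 0.0, -0.0]
wrist_force: [-5.3, -3.5, 13.9]
grip_width: 0.275
grip_force: 30.0
```

Contact at the seat height (underside about 0.071). Releasing with a small opening, then lifting.

Request:
servo_tool --pt "0 0 0 0 0 0" --pt "0 0 0 0 0 0" --pt "0 0 0 0 0 0" --pt "0 0 0 0 0 0" --pt "0 0 -0.005 0 0 0" --pt "0 0 -0.01 0 0 0" --pt "0 0 -0.02 0 0 0" --pt "0 0 -0.03 0 0 0" --pt "0 0 -0.03 0 0 0" --pt "0 0.02 -0.015 0 0 0" --pt "0 0.02 0 0 0 0" --pt "0 0 0 0 0 0" --jaw 0.62

```text
clock: 10.6
tool_pos: [0.5128, 0.3544, 0.2042]
ee_rot: [0.196, 0.981, 0.002, 0.001]
wrist_force: [-1.0, -0.3, -1.2]
grip_width: 0.378
grip_force: 0.0
```

```bash
python3 - <<'E'
from h import *
import pickle
o=manip.get_obs(); im=manip.capture('wrist'); pickle.dump((o,im),open('w6.pkl','wb'))
Rm=R.from_quat(o['ee_rot']).as_matrix()
print(o['clock'],o['tool_pos'],o['q'],o['wrist_force'],o['grip_width'])
KE=cam('wrist',o)
print(proj(KE,[[.4971,.3141,.093],[.4763,.2642,.129]]))
crop(im,155,140,315,260,5,'pics/w6.png')
E
```

```text
10.6 [0.51283503 0.35440439 0.20422152] [-0.84259634  0.35288803  0.17241893  1.74981183 -0.06993495  1.04078379
  0.53126165] [-1.02977306 -0.33439599 -1.15103403] 0.3781720904094409
[[278.9873515  201.84755769]
 [212.05443611 212.04582232]]
```

View pics/w6.png

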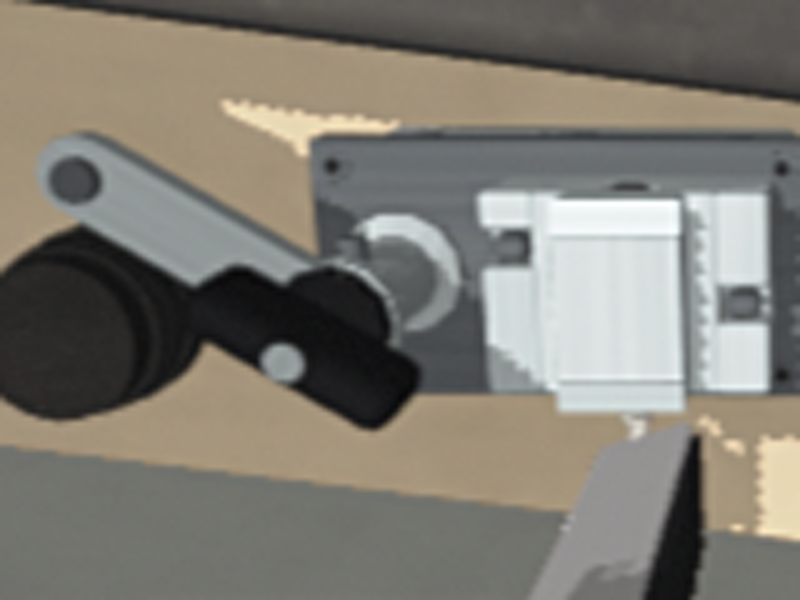

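The crop shows cap_a seated flush, with both keys in their notches at (515,245) and (742,300). The wing's edges run from (240,268) to (418,368) and (195,315) to (370,428), with the pin at (282,363). Working out the knob grasp.

```bash
python3 - <<'E'
from h import *
import pickle
o,im=pickle.load(open('w6.pkl','rb'));KE=cam('wrist',o);Rm=R.from_quat(o['ee_rot']).as_matrix();t=o['tool_pos']
f=lambda x,y,z:back(KE,((x+.5)/5-.5+155,(y+.5)/5-.5+140),z)
an=lambda a,b:np.degrees(np.arctan2(*(b-a)[1::-1]))
print(an(f(240,268,.129),f(418,368,.129)),an(f(195,315,.129),f(370,428,.129)),an(f(95,133,.102),f(320,262,.102)),an(f(50,200,.102),f(200,283,.102)))
p=f(282,363,.130);print('pin',p,'strap tip',f(75,180,.102))
pf=np.array([.4763,.2642,.116]);c=f(307,348,.129);print('wing mid',c)
print('tool y',an(np.zeros(3),Rm[:,1]),'shift',Rm.T@(pf-t), 'bridge centre',(f(553,236,.093)+f(683,236,.093)+f(556,382,.093)+f(685,382,.093))/4)
E
```

```text
35.869924359525925 31.55364457818496 35.57362466469536 36.096365388951966
pin [0.4759466  0.26375667 0.13      ] strap tip [0.43206687 0.23111833 0.102     ]
wing mid [0.47531616 0.26863609 0.129     ]
tool y 67.42084337222782 shift [-0.00081062 -0.09766868  0.08783421] bridge centre [0.4966504  0.31371909 0.093     ]
```

Request:
servo_tool --pt "-0.0008 -0.03 0 0 0 0" --pt "0 -0.04 0 0 0 0" --pt "0 -0.0278 0 0 0 0" --pt "0 0 0 0 0 -6.6" --pt "0 0 0 0 0 -7" --pt "0 0 0 0 0 -7" --pt "0 0 0 0 0 -7" --pt "0 0 0 0 0 -7" --pt "0 0 0 0 0 -7" --pt "0 0 0 0 0 -7" --pt "0 0 0 0 0 -7" --pt "0 0 0 0 0 -3"

```text
clock: 11.65
tool_pos: [0.4746, 0.2592, 0.2021]
ee_rot: [-0.311, 0.95, -0.0, -0.0]
wrist_force: [-0.3, 0.7, -0.3]
grip_width: 0.382
grip_force: 0.0
```

Request:
servo_tool --pt "0 0 0.01 0 0 0" --pt "0 0 0.02 0 0 0" --pt "0 0 0.015 0 0 0" --pt "0 0 0 0 0 0" --pt "0 0 0 0 0 0"

```text
clock: 12.07
tool_pos: [0.4743, 0.2594, 0.1563]
ee_rot: [-0.307, 0.952, -0.0, -0.001]
wrist_force: [-0.8, 0.6, 0.0]
grip_width: 0.381
grip_force: 0.0
```

```bash
python3 - <<'E'
from h import *
o=manip.get_obs();Rm=R.from_quat(o['ee_rot']).as_matrix();print(o['q'],np.degrees(np.arctan2(Rm[1,1],Rm[0,1])),Rm.T@(np.array([.4762,.2640,.116])-o['tool_pos']))
E
```

```text
[-0.66149535  0.27523301  0.04940514  1.96836055 -0.01685203  0.90053318
  1.59175134] 125.77574668012417 [-0.00428933  0.00266802  0.04028824]
```

Request:
servo_tool --pt "-0.0043 0.0027 0 0 0 0" --pt "0 0 0 0 0 0" --pt "0 0 0.015 0 0 0" --pt "0 0 0.015 0 0 0" --pt "0 0 0.007 0 0 0" --pt "0 0 0.003 0 0 0" --pt "0 0 0 0 0 0" --pt "0 0 0 0 0 0"

```text
clock: 12.73
tool_pos: [0.4771, 0.2651, 0.1176]
ee_rot: [-0.308, 0.951, 0.0, 0.0]
wrist_force: [-0.1, -0.1, -0.3]
grip_width: 0.379
grip_force: 0.0
```

Request:
servo_tool --pt "0 0 0 0 0 0" --pt "0 0 0 0 0 0" --pt "0 0 0 0 0 0" --pt "0 0 0 0 0 0" --pt "0 0 0 0 0 0" --jaw 1 --force 45

```text
clock: 13.15
tool_pos: [0.4782, 0.265, 0.1186]
ee_rot: [-0.308, 0.951, 0.0, 0.001]
wrist_force: [-2.5, -9.1, 22.6]
grip_width: 0.116
grip_force: 77.5
```

Request:
servo_tool --pt "0 0 0 0 0 3" --pt "0 0 0 0 0 6" --pt "0 0 0 0 0 6" --pt "0 0 0 0 0 6" --pt "0 0 0 0 0 6" --pt "0 0 0 0 0 6" --pt "0 0 0 0 0 6" --pt "0 0 0 0 0 6" --pt "0 0 0 0 0 3" --pt "0 0 0 0 0 0"

```text
clock: 13.98
tool_pos: [0.4784, 0.2635, 0.1186]
ee_rot: [0.108, 0.994, -0.0, 0.001]
wrist_force: [0.8, -12.2, 25.2]
grip_width: 0.112
grip_force: 75.9
```

```bash
python3 - <<'E'
from h import *
o=manip.get_obs();Rm=R.from_quat(o['ee_rot']).as_matrix();print(o['q'],np.degrees(np.arctan2(Rm[1,1],Rm[0,1])),Rm.T@(np.array([.4762,.2640,.116])-o['tool_pos']),o['wrist_force'],o['torque'],o['grip_force'])
E
```

```text
[-0.80528825  0.33437082  0.22083131  1.99893303 -0.09655896  0.8167015
  0.82359904] 77.56767086315035 [2.23751446e-03 6.93336238e-05 2.63316633e-03] [  0.8346199  -12.23208485  25.1749175 ] [-3.55273444  0.01855426 -0.00444716] 75.91304797679186
```

Lifting 3 mm to relieve the tips, which press on the hub at about 25 N, then turning on.

Request:
servo_tool --pt "0.001 0 -0.0015 0 0 0" --pt "0.001 0 -0.0015 0 0 0" --pt "0 0 0 0 0 3" --pt "0 0 0 0 0 6" --pt "0 0 0 0 0 6" --pt "0 0 0 0 0 6" --pt "0 0 0 0 0 6" --pt "0 0 0 0 0 6" --pt "0 0 0 0 0 6" --pt "0 0 0 0 0 6" --pt "0 0 0 0 0 3" --pt "0 0 0 0 0 0"

```text
clock: 14.98
tool_pos: [0.4769, 0.2629, 0.1194]
ee_rot: [0.504, 0.864, -0.0, 0.002]
wrist_force: [18.8, -10.1, -20.6]
grip_width: 0.115
grip_force: 51.0
```

```bash
python3 - <<'E'
from h import *
o=manip.get_obs();Rm=R.from_quat(o['ee_rot']).as_matrix();print(o['q'],np.degrees(np.arctan2(Rm[1,1],Rm[0,1])),Rm.T@(np.array([.4762,.2640,.119])-o['tool_pos']),o['wrist_force'],o['torque'],o['grip_force'])
E
```

```text
[-0.95474073  0.34552107  0.4016585   2.00992658 -0.17719423  0.81857345
  0.06257217] 29.536018121848034 [ 1.33693295e-03 -3.63921371e-05  3.84767774e-04] [ 18.83315522 -10.14505584 -20.59545569] [-2.53720049 -4.42074788 -0.00891921] 51.030526048270985
```

Request:
servo_tool --pt "-0.0015 0.0007 0.001 0 0 0" --pt "0 0 0 0 0 3" --pt "0 0 0 0 0 6" --pt "0 0 0 0 0 6" --pt "0 0 0 0 0 6" --pt "0 0 0 0 0 6" --pt "0 0 0 0 0 3" --pt "0 0 0 0 0 0"

```text
clock: 15.65
tool_pos: [0.4765, 0.2626, 0.1192]
ee_rot: [0.71, 0.705, -0.001, 0.001]
wrist_force: [0.9, -11.6, 8.1]
grip_width: 0.106
grip_force: 53.0
```

```bash
cat > s.py <<'E'
from h import *
o=manip.get_obs();Rm=R.from_quat(o['ee_rot']).as_matrix();print(o['q'],'theta',np.degrees(np.arctan2(Rm[1,1],Rm[0,1]))+22.6,Rm.T@(np.array([.4762,.2640,.119])-o['tool_pos']),'F tool',Rm.T@o['wrist_force'],'T',Rm.T@o['torque'],o['grip_force'])
E
python3 s.py
```

```text
[-1.04720253  0.36245096  0.52055626  2.01434229 -0.24048168  0.82499303
 -0.39725426] theta 22.187988697966272 [ 0.00138718 -0.00035739  0.00022305] F tool [-11.6332025    0.95562019  -8.12644126] T [-0.16224127 -2.84412551 -0.0158545 ] 52.97791176242754
```

Request:
servo_tool --pt "-0.001 0 0 0 0 3" --pt "0 0 0 0 0 4" --pt "0 0 0 0 0 4" --pt "0 0 0 0 0 4" --pt "0 0 0 0 0 3" --pt "0 0 0 0 0 2" --pt "0 0 0 0 0 0" --pt "0 0 0 0 0 0"

```text
clock: 16.32
tool_pos: [0.4762, 0.2625, 0.1192]
ee_rot: [0.82, 0.572, -0.0, 0.0]
wrist_force: [-1.6, -6.4, 7.4]
grip_width: 0.118
grip_force: 52.9
```

```bash
python3 s.py
```

```text
[-1.11049019  0.37657759  0.60284442  2.01855225 -0.2861614   0.82964513
 -0.69686555] theta 2.4309638629610184 [ 0.00141191 -0.00047474  0.00024199] F tool [-6.50774306  0.72275747 -7.41002325] T [-0.1149728  -1.63564216  0.13532153] 52.924178964458406
```

Request:
servo_tool --pt "0 0 0 0 0 2" --pt "0 0 0 0 0 2" --pt "0 0 0 0 0 0" --pt "0 0 0 0 0 0"

```text
clock: 16.65
tool_pos: [0.4761, 0.2626, 0.1192]
ee_rot: [0.839, 0.544, -0.0, 0.0]
wrist_force: [-2.2, -6.8, 7.0]
grip_width: 0.11
grip_force: 52.5
```

```bash
python3 s.py
```

```text
[-1.1235461   0.38009053  0.61974313  2.01919294 -0.29558028  0.83099457
 -0.75670894] theta -1.5217191834355361 [ 0.00134935 -0.00048297  0.00023072] F tool [-7.16068964  0.75589591 -7.03381777] T [-0.22630723 -1.75277859 -0.49479341] 52.48232738580555
```

Request:
servo_tool --pt "0 0 0 0 0 1.5" --pt "0 0 0 0 0 0" --pt "0 0 0 0 0 0"

```text
clock: 16.9
tool_pos: [0.4761, 0.2626, 0.1193]
ee_rot: [0.846, 0.533, -0.0, 0.0]
wrist_force: [-1.9, -7.3, 8.3]
grip_width: 0.116
grip_force: 52.2
```

```bash
python3 s.py
```

```text
[-1.12840191  0.38136513  0.62611007  2.01945054 -0.29914232  0.83148396
 -0.77903032] theta -3.0019784009927015 [ 0.00133135 -0.00051268  0.00025965] F tool [-7.45320054  1.4600776  -8.30361717] T [-0.21193107 -1.77870054 -0.60095135] 52.19675041269511
```

The end stop is reached: 0.6 Nm at theta ≈ 0, well above the plunger's 0.2 Nm. Releasing and lifting clear.

Request:
servo_tool --pt "0 0 0 0 0 0" --pt "0 0 0 0 0 0" --pt "0 0 0 0 0 0" --pt "0 0 0 0 0 0" --pt "0 0 -0.005 0 0 0" --pt "0 0 -0.015 0 0 0" --pt "0 0 -0.025 0 0 0" --pt "0 0 -0.025 0 0 0" --pt "0 0 -0.02 0 0 0" --pt "0 0 -0.01 0 0 0" --pt "0 0 0 0 0 0" --pt "0 0 0 0 0 0" --jaw 0.6

```text
clock: 17.9
tool_pos: [0.476, 0.2635, 0.2187]
ee_rot: [0.846, 0.533, 0.0, -0.0]
wrist_force: [-0.1, -0.1, -0.4]
grip_width: 0.398
grip_force: 0.0
```

```bash
python3 - <<'E'
from h import *
o=manip.get_obs(); im=manip.capture('wrist'); KE=cam('wrist',o)
print(o['clock'],o['tool_pos'],o['wrist_force'],o['grip_width'])
c=proj(KE,[[.4762,.264,.129]])[0];print(c)
g=im.max(2).astype(np.uint8); m=((g<50)*255).astype(np.uint8)
M=np.zeros_like(m);cv2.circle(M,tuple(int(round(v)) for v in c),36,255,-1);m&=M
n,l,s,cc=cv2.connectedComponentsWithStats(m);i=l[int(round(c[1])),int(round(c[0]))] or 1+np.argmax(s[1:,4]);print(s[1:],i)
r=cv2.minAreaRect(np.argwhere(l==i)[:,::-1].astype(np.float32));b=cv2.boxPoints(r)
w=np.array([back(KE,p,.129) for p in b])
for a,d in((0,1),(1,2)): v=w[d]-w[a];print(np.linalg.norm(v[:2]),(np.degrees(np.arctan2(v[1],v[0]))-67.4+90)%180-90)
# brightness profile where strap (joint 0) should cover the bridge
ph=np.radians(-22.6);X=np.array([np.cos(ph),np.sin(ph)]);Y=np.array([-X[1],X[0]])
for y in(-.01,0.0,.006):
  q=proj(KE,[[*(np.array([.4967,.3137])+x*X+y*Y),.102] for x in np.arange(-.02,.021,.004)]);print(y,[int(g[int(round(v)),int(round(u))]) if 0<=v<400 else -1 for u,v in q])
E
```

```text
17.9 [0.47604134 0.26351576 0.21874566] [-0.07389951 -0.11501834 -0.44146136] 0.3983941596963751
[321.96713264 205.76534123]
[[311 182  23  44 438]
 [342 200   3   2   5]
 [302 202   2   2   4]
 [327 230  21  12 135]] 1
0.04039507290994966 -18.94562455436092
0.019902653337335027 70.88425520944594
-0.01 [195, 229, 239, 235, 231, 230, 209, 153, 159, 150, 172]
0.0 [229, 230, 231, 217, 215, 119, 79, 158, 157, 157, 168]
0.006 [202, 229, 235, 231, 227, 233, 237, 156, 160, 148, 167]
```

```bash
python3 - <<'E'
from h import *
o=manip.get_obs(); im=manip.capture('wrist'); KE=cam('wrist',o); g=im.max(2)
ph=np.radians(-22.6);X=np.array([np.cos(ph),np.sin(ph)]);Y=np.array([-X[1],X[0]])
c=proj(KE,[[*(np.array([.4762,.264])+.055*Y),.102]])[0].round().astype(int)
m=((g<135)*255).astype(np.uint8);M=np.zeros_like(m);cv2.circle(M,tuple(int(v) for v in c),12,255,-1)
n,l,s,cc=cv2.connectedComponentsWithStats(m&M)
for k in range(1,n):
  w=back(KE,cc[k],.102)[:2]-[.4762,.264];print(s[k],cc[k].round(1),'theta',np.degrees(np.arctan2(w[1],w[0]))-67.4,np.linalg.norm(w))
print(c);print(g[c[1]-14:c[1]+15:2,c[0]-16:c[0]+17:2])
E
```

```text
[317 142   9   8  58] [320.6 145.3] theta -1.3234970086467541 0.053507786168409725
[319 144]
[[170 172 174 162 184 162 163 161 160 159 158 157 158 162 162 163 163]
 [162 134 136 144 142 159 172 202 227 233 234 238 210 162 159 161 148]
 [233 211 240 239 237 235 235 234 234 235 216 179 237 161 160 160 146]
 [231 205 230 229 228 228 228 227 189 156 145 155 158 157 159 160 153]
 [230 205 233 231 231 232 206 231 232 234 234 182 158 161 160 159 157]
 [229 219 232 231 230 224 228 238 232 233 220 174 151 160 160 161 150]
 [230 223 235 234 235 225 233 186 115 110 108 167 159 166 166 167 161]
 [231 218 236 235 235 230 215 115 118 118  78 140 158 152 161 160 164]
 [230 206 231 231 230 234 237 115 120 119  99 131 163 151 162 162 154]
 [230 208 240 238 237 227 252 146 115 113  91 156 162 148 164 164 147]
 [230 203 240 236 236 225 238 255 202 155 253 218 161 151 161 161 145]
 [230 206 237 234 233 223 231 230 235 233 235 230 165 152 159 158 146]
 [230 206 236 234 234 224 231 230 231 232 233 155 162 155 159 160 147]
 [229 221 241 236 236 220 232 229 231 231 234 201 161 154 159 160 150]
 [229 222 220 226 221 205 233 229 232 231 217 164 161 156 158 158 156]]
```

The strap's plunger disc measures theta ≈ -1°, so the knob is at its stop. The gripper is clear, so I'm handing in.

```bash
python3 -c "
from cell import manip
print(manip.finish_job())"
```

```text
the job is handed in; nothing more can be done
None
```

I put cap_a fully home over the drill, turned the clamp knob clockwise to its end stop with the strap across the cap, let go, moved the gripper clear and handed the job in at about 18 s of the 64 s; the judged result wasn't shown.

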